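# Kit a clarinet repair and show its glass job plate

### The job

Put the clarinet barrel, the brass ligature ring and the steel key into the wooden tray one after the other, setting each down rather than dropping it and leaving everything else on the bench where it is. Then find the frosted end of the glass job plate by its notched corner, take the plate out of its block by its clear end, fingers never on the frosted end, and finish still holding it well up over the tray (at least 15 cm above the bench), its long edges roughly level and running left to right, leaned back about 45 degrees so that the frosted face looks up and out across the bench, away from the robot. Do not put the plate down or let go of it: the program ends while holding it.

Things in the scene. Friction and masses are not known exactly. Their poses are not given: they have to be found in the camera images.
- tray: Fixed open wooden tray, 150 mm (its x) x 200 mm (its y) x 35 mm high, walls and floor 5 mm thick. Origin at the centre of its underside on the bench, z up. It stands left or right of the middle of the bench, turned up to 0.25 rad.
- rack: Fixed dark wooden block 130 mm (its x) x 60 mm (its y) x 26 mm high with one straight slot along its x, 9.6 mm wide, 16 mm deep (slot floor 10 mm above the bench), open at both ends, in which the glass plate stands on edge. Origin at the centre of its underside. It may be turned any way round, on the side of the bench where the tray is not.
- plate: Glass job plate 110 (its x) x 8 (y) x 60 mm (z), 90 to 180 g, standing on a long edge in the rack slot, top edge 70 mm up. Origin: centre of its lower edge. The +x end (x 20 to 55 mm) is the frosted end, ground white on the +y face only; the rest is clear glass. Upper corner of the frosted end: 14 x 14 mm square notch; facing the frosted face, notch upward, it is at the upper left.
- plate_mid (a point): Centre of the glass plate, 30 mm above its lower edge, midway along its length and thickness. Axes as the plate's.
- barrel: Clarinet barrel: black, waisted, round piece with a thin steel band at each end, 64 mm tall, 33 mm across at its widest (31 mm at mid height), about 60 g, standing upright. Origin at the centre of its underside, z along its axis.
- barrel_mid (a point): Centre of the barrel, 32 mm above its underside.
- ligature: Ligature: plain brass ring, 35 mm outside diameter, wall 3 mm, 26 mm tall, about 30 g, standing with its hole upwards. Origin at the centre of its underside, z along its axis.
- ligature_mid (a point): Centre of the ligature, 13 mm above its underside.
- key: Steel clarinet key lying flat: straight bar 74 mm long (its x), 9 mm wide (its y), 11 mm high, a round pad cup 22 mm across, 7 mm high, centred 43 mm from the middle at the +x end, a flat touch piece 20 x 14 mm, 5 mm high, at the -x end; 107 mm overall, about 35 g. Origin under the middle of the bar. Pinch the bar across its width.
- key_mid (a point): Middle of the key's bar, 5.5 mm above its underside.
- reader (a point): Fixed point in the air from which the plate is read: over the far side of the bench, 0.8 m ahead of the robot and 0.45 m above the bench. The frosted face is to look towards it. Its axes are the world's (x away from the robot, y to its left, z up).
- cork_block: Bystander: cork block 45 x 30 x 22 mm, loose. Origin at the centre of its underside.
- pad_jar: Bystander: small glass jar with a white cap, 44 mm across, 42 mm tall, loose. Origin at the centre of its underside.
- screwdriver: Bystander: red-handled screwdriver 190 mm long, lying along its x, loose, beyond the parts.
- oil_bottle: Bystander: white plastic bottle with a red cap, 44 mm across, 105 mm tall, loose. Origin at the centre of its underside.
- bell: Bystander: black clarinet bell standing on its wide rim, 72 mm across, 100 mm tall, loose. Origin at the centre of its underside.
- tin: Bystander: empty aluminium cup 52 mm across, 30 mm tall, loose. Origin at the centre of its underside.
There are look-alikes about, which are no part of the job. Of the things that look like the plate, the largest one is meant.

How it is judged:
By the outcome, as a careful person would: the job done as asked, in the order asked, and still so for the second after the job is handed in, while the arm keeps its last pose, push and grip.
It also fails if it takes over 72 s, if anything falls off the work surface, if the arm or the gripper's body presses on something with over 40 N, if the wrist force passes 120 N, or if a joint passes its speed limit or range.

### The arm

A 6-joint arm with a two-finger parallel gripper is mounted at the origin on the work surface. World frame = base frame: x ahead of the robot, y to its left, z up, the work surface at z = 0. Lengths are in m, angles in rad, forces in N, time in s.
With the tool pointing down it reaches from about 0.425 to 0.925 m from the base axis. Payload 12.5 kg.
Tool frame: the origin (TCP) lies midway between the tips of the shut fingers; the grasp point (between the pads) lies 19 mm behind it (env.grasp_offset is the distance from the TCP to the grasp point, in m); z points along the fingers, y is the direction in which the jaws open and shut (so a half turn about z gives the same grasp; the last joint's range is limited). The gripper opens to 85 mm and grips with 20 to 120 N. Pads are 22 mm wide; open, the fingers measure 114 mm over their backs; the gripper's body (76 mm by 85 mm) begins 54 mm behind the grasp point. The pads swing forward as they close: fully open they stand 13 mm farther back than shut.
Start: joints at [1.029, 0.491, 1.559, -0, 1.092, -0.106], TCP at [0.264, 0.567, 0.231] pointing down, gripper open.
Joint ranges: [-3.1, 3.1], [-0.84, 2.19], [0.05, 2.79], [-1.13, 4.28], [0.06, 2.93], [-2.69, 2.69]. Speed limits (rad/s): [2.22, 2.22, 2.79, 3.14, 3.14, 3.14].

### API

Orientations are given as a unit quaternion [x, y, z, w].
In Python, from cell import env gives the robot as it stands. The module is installed in compiled form; this text tells all that it offers.
- The arm moves only by the shell command python3 -m crank 'ROWS'. ROWS is JSON, a list that holds one entry, the list of rows, each a list of 7 numbers: the shift along the tool's x, y, z in m, then the turn, a rotation vector about the tool's x, y, z in rad, then the opening in per cent of the stroke, from 0 (shut) to 100 (fully open). A call has 1 to 12 rows; each row shifts and turns the commanded pose from where the row before left it, along the tool's axes as they then stand; what a row does not reach is not made up. A row lasts 1/12 s, in which the tool goes at most 41.7 mm and 7.16 degrees, less where a joint would pass 70% of its speed; a pose out of reach is approached as far as the arm can. A call with a gripper value outside its range is refused whole. The fingers move at their own pace and stop on an object; the grip force is fixed at half the most. Time passes only in rows, so rows that do not move let the fingers close. It gives the time, the measured TCP pose, the force and the opening at its end, in the units of the state.
- env.read_state(): the state, without advancing time (a new reading comes with each control period).
- env.get_image(name): name is "scene" or "top"; returns a dict with "frame" (400x640x3 uint8, red, green, blue), "vertical_fov" (degrees; the focal length in pixels is half the picture's height over the tangent of half this angle, whatever the lens; pixels are square), "cx", "cy" (the principal point, pixels), "position" and "attitude" of the camera in the world. Camera axes: x right, y down, z forward; pixel columns grow to the right and rows downward; lengths in m; the calibration is good to about 2 mm. A picture is of the moment at which its call begins. There is no depth.
- env.sign_off(): hands the job in, once; it reports no verdict.
The state is a dict: "t": time; "joints": joint angles; "qvel": joint speeds; "joint_torque": joint torques, N m; "tool_pos": TCP position; "tool_rot": TCP orientation; "contact_force": force on the tool from outside, world axes, zero at the start; "torque": the same for the moment, N m; "gripper_width": finger opening in m.
Only numpy, scipy, OpenCV 4.12 (cv2) and the standard library are available. Lean on these libraries where they do the work, as an engineer would, in place of code of your own. Each camera call takes 0.05 s, during which the arm holds its last target. There are 200 camera calls.

## Working session

There is one attempt and no reset: what is moved stays moved. The work goes in short steps, Python scripts to look and compute and a shell command to move; the robot and the scene stay as the last step left them, time stands still between calls to the robot, and variables do not carry over. Pictures are saved under pics/ and viewed, about 8 in all and at most 12, crops included, and the job is handed in when it is done.

```bash
mkdir -p pics
cat > h.py <<'E'
import numpy as np, cv2
from scipy.spatial.transform import Rotation as R
from cell import env
def rot(a):
    a=np.array(a,float)
    return R.from_quat(a) if a.shape==(4,) else R.from_matrix(a)
def cam(n):
    c=env.get_image(n); c['f']=200/np.tan(np.radians(c['vertical_fov'])/2); return c
def ray(c,u,v):
    d=rot(c['attitude']).apply([(u-c['cx'])/c['f'],(v-c['cy'])/c['f'],1]); return np.array(c['position']),d
def onz(c,u,v,z):
    p,d=ray(c,u,v); return p+d*(z-p[2])/d[2]
def proj(c,P):
    q=rot(c['attitude']).inv().apply(np.array(P)-c['position']); return c['cx']+c['f']*q[0]/q[2],c['cy']+c['f']*q[1]/q[2]
def st():
    s=env.read_state(); print('t',round(s['t'],2),'p',np.round(s['tool_pos'],4),'q',np.round(s['tool_rot'],3),'F',np.round(s['contact_force'],1),'w',round(s['gripper_width'],4)); return s
E
python3 - <<'E'
from h import *
st()
for n in('scene','top'):
    c=cam(n); cv2.imwrite(f'pics/{n}0.png',c['frame'][:,:,::-1]); print(n,{k:np.round(v,4) for k,v in c.items() if k!='frame'})
E
```

```text
t 0.0 p [0.2637 0.5664 0.2307] q [ 0.216  0.976 -0.001 -0.   ] F [ 0.3 -0.3  0.4] w 0.0857
scene {'vertical_fov': np.float64(49.048), 'cx': np.float64(319.9311), 'cy': np.float64(198.6074), 'position': array([1.5891, 0.0319, 0.9322]), 'attitude': array([ 0.5822,  0.6583, -0.3504, -0.324 ]), 'f': np.float64(438.3736)}
top {'vertical_fov': np.float64(54.1116), 'cx': np.float64(323.4506), 'cy': np.float64(204.7496), 'position': array([ 0.4246, -0.0578,  1.2304]), 'attitude': array([ 0.7067, -0.7018,  0.062 , -0.0654]), 'f': np.float64(391.5792)}
```

View pics/scene0.png

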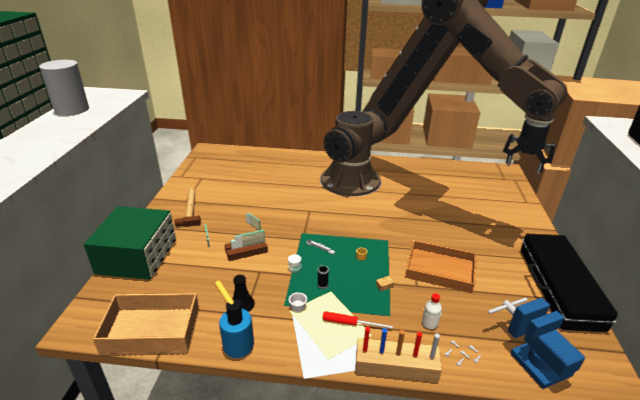

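View pics/top0.png

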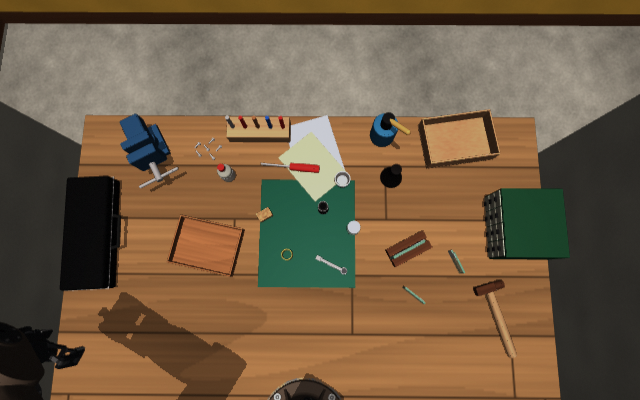

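Run:
```python
from h import *
a=cv2.imread('pics/top0.png'); b=cv2.imread('pics/scene0.png')
r=lambda i,x,y,w,h,s: cv2.resize(i[y:y+h,x:x+w],(w*s,h*s),interpolation=cv2.INTER_CUBIC)
o=np.zeros((600,800,3),np.uint8)
o[:300,:400]=r(a,380,230,66,50,6)[:300,:400] if 0 else cv2.resize(a[225:285,370:450],(400,300),interpolation=cv2.INTER_CUBIC)
o[:300,400:]=cv2.resize(b[205:265,210:290],(400,300),interpolation=cv2.INTER_CUBIC)
o[300:,:400]=cv2.resize(a[190:280,250:370],(400,300),interpolation=cv2.INTER_CUBIC)
o[300:,400:]=cv2.resize(b[230:305,285:385],(400,300),interpolation=cv2.INTER_CUBIC)
cv2.imwrite('pics/crop1.png',o)
```

```text
(no output)
```

View pics/crop1.png

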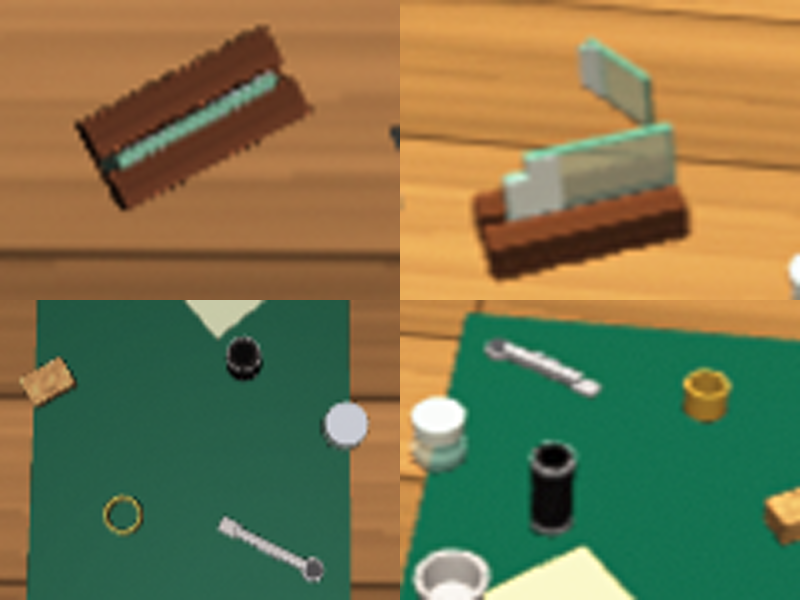

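```bash
cat > m.py <<'E'
from h import *
def blob(img,x,y,w,h):
    hsv=cv2.cvtColor(img[y:y+h,x:x+w],cv2.COLOR_BGR2HSV).astype(int)
    g=(hsv[...,0]>60)&(hsv[...,0]<100)&(hsv[...,1]>110)&(hsv[...,2]>25)
    cs,_=cv2.findContours((~g).astype(np.uint8),cv2.RETR_EXTERNAL,cv2.CHAIN_APPROX_NONE)
    c=max(cs,key=cv2.contourArea).reshape(-1,2)+[x,y]; return c.astype(np.float32)
E
python3 - <<'E'
from m import *
a=cv2.imread('pics/top0.png'); b=cv2.imread('pics/scene0.png'); ct,cs=cam('top'),cam('scene')
for n,ra,rb,z in (('barrel',(311,197,25,24),(312,259,22,34),.032),('lig',(274,243,26,24),(350,242,25,22),.013),('key',(310,250,40,27),(301,236,40,22),.005)):
    A,B=blob(a,*ra),blob(b,*rb)
    for c,k in((ct,A),(cs,B)):
        m=cv2.moments(k); u,v=m['m10']/m['m00'],m['m01']/m['m00']; x,y,w,h=cv2.boundingRect(k)
        print(n,(round(u,1),round(v,1)),(x,y,w,h),np.round(onz(c,u+0.5,v+0.5,z)[:2],4))
    if n=='key':
        for c,k in((ct,A),(cs,B)):
            P=np.array([onz(c,u+.5,v+.5,.006)[:2] for u,v in k],np.float32); (C,wh,an)=cv2.minAreaRect(P)
            print(np.round(C,4),np.round(wh,4),an); print(np.round(P[[P[:,0].argmin(),P[:,1].argmin(),P[:,0].argmax(),P[:,1].argmax()]],4))
# tray & rack
for n,(x,y,w,h),z in(('tray',(160,205,95,80),.035),('rack',(378,225,65,50),.026)):
    s=a[y:y+h,x:x+w]; hsv=cv2.cvtColor(s,cv2.COLOR_BGR2HSV); print(n,'samples',hsv[h//2,::6].tolist())
E
```

```text
barrel (322.7, 206.9) (318, 201, 11, 13) [ 0.6351 -0.0505]
barrel (322.7, 276.5) (317, 265, 12, 24) [ 0.6314 -0.0496]
lig (286.4, 254.1) (281, 248, 12, 13) [0.4896 0.0609]
lig (361.2, 253.4) (356, 247, 12, 14) [0.4875 0.0608]
key (332.0, 264.9) (315, 255, 33, 20) [ 0.4578 -0.0803]
key (319.9, 246.0) (306, 240, 29, 15) [ 0.4585 -0.0766]
[ 0.4616 -0.0776] [0.1076 0.0232] 61.62379455566406
[[ 0.4302 -0.1112]
 [ 0.4425 -0.1267]
 [ 0.4878 -0.0368]
 [ 0.4815 -0.0276]]
[ 0.4606 -0.0749] [0.1105 0.0278] 65.46040344238281
[[ 0.4316 -0.1067]
 [ 0.4397 -0.126 ]
 [ 0.495  -0.0332]
 [ 0.4891 -0.0272]]
tray samples [[14, 150, 163], [14, 150, 163], [12, 167, 148], [12, 162, 179], [12, 166, 172], [12, 164, 177], [12, 164, 179], [12, 165, 178], [12, 163, 178], [12, 163, 175], [12, 165, 172], [12, 165, 164], [12, 164, 168], [11, 163, 39], [14, 148, 165], [14, 148, 165]]
rack samples [[15, 147, 168], [14, 151, 166], [9, 169, 95], [9, 168, 100], [13, 112, 41], [73, 73, 164], [9, 168, 94], [9, 167, 96], [12, 159, 122], [14, 149, 170], [14, 150, 170]]
```

Run:
```python
import cv2,numpy as np
a=cv2.imread('pics/top0.png');b=cv2.imread('pics/scene0.png')
o=np.zeros((600,800,3),np.uint8)
f=lambda i,x,y,w,h,W,H:cv2.resize(i[y:y+h,x:x+w],(W,H),interpolation=cv2.INTER_CUBIC)
o[:300,:400]=f(a,160,205,100,75,400,300);o[:300,400:]=f(b,395,230,100,75,400,300)
o[300:,:400]=f(a,380,225,60,45,400,300);o[300:,400:]=f(b,215,208,60,45,400,300)
cv2.imwrite('pics/crop2.png',o)
```

```text
(no output)
```

View pics/crop2.png

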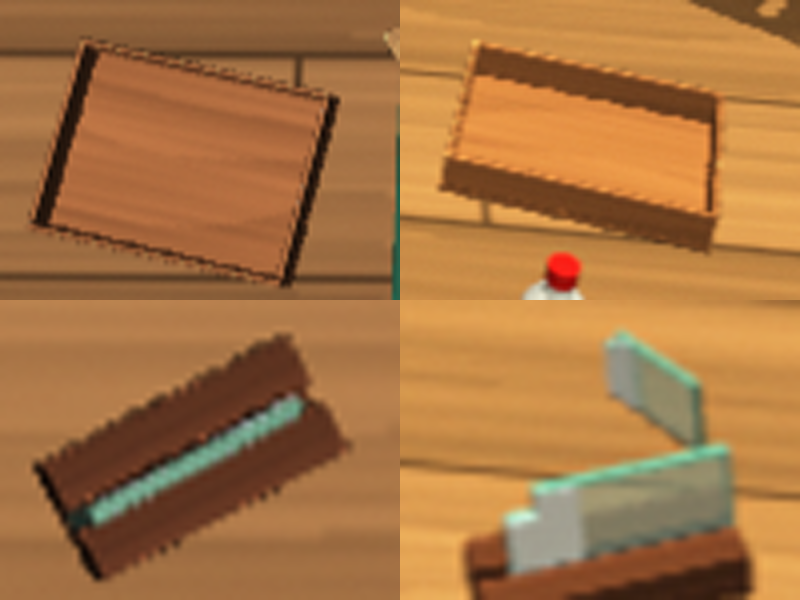

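```bash
cat >> h.py <<'E'
def go(P,Rt=None):
    """tool-frame shift to P, and rotvec to target Rotation (tool axes). Shift is in current tool axes."""
    s=st(); r=R.from_quat(s['tool_rot']); d=r.inv().apply(np.array(P)-s['tool_pos'])
    print(' shift mm',np.round(d*1000,1), 'rotvec deg',np.round(np.degrees((r.inv()*Rt).as_rotvec()),2) if Rt is not None else '')
def down(jx,jy):
    y=np.array([jx,jy,0.]);y/=np.linalg.norm(y); best=None
    cur=R.from_quat(env.read_state()['tool_rot'])
    c=[R.from_matrix(np.array([np.cross(s*y,[0,0,-1]),s*y,[0,0,-1]]).T) for s in(1,-1)]
    return min(c,key=lambda q:(cur.inv()*q).magnitude())
E
python3 - <<'E'
from h import *
ct,cs=cam('top'),cam('scene')
T=lambda u,v:(160+u/4,205+v/4)
tr=[onz(ct,*T(*p),.035)[:2] for p in((85,42),(338,97),(288,285),(35,225))]
S=lambda u,v:(395+(u-400)/4,230+v/4)
ts=[onz(cs,*S(*p),.035)[:2] for p in((478,43),(718,97),(712,216),(443,157))]
for q in(tr,ts):
    q=np.array(q); print(np.round(q,4).tolist(),'c',q.mean(0).round(4),[np.round(np.linalg.norm(q[i]-q[i-1]),3) for i in range(4)],[round(np.degrees(np.arctan2(*(q[i]-q[i-1])[::-1])),1) for i in range(4)])
K=lambda u,v:(380+u/6.667,225+(v-300)/6.667)
L=lambda u,v:(215+(u-400)/6.667,208+(v-300)/6.667)
q=np.array([onz(ct,*K(*p),.026)[:2] for p in((37,465),(288,333),(350,445),(100,578))])
print('rack',q.round(4).tolist(),q.mean(0).round(4),[round(np.degrees(np.arctan2(*(q[i]-q[i-1])[::-1])),1) for i in range(4)],[np.round(np.linalg.norm(q[i]-q[i-1]),3) for i in range(4)])
print('plate top: clear',onz(ct,*K(88,518),.07).round(4),'frost',onz(ct,*K(302,402),.056).round(4))
print('scene clear top',onz(cs,*L(730,450),.07).round(4),'notch inner top',onz(cs,*L(535,490),.07).round(4),'outer',onz(cs,*L(508,518),.056).round(4))
go([.633,-.05,.12],down(.42,.907))
E
```

```text
[[0.6061, 0.3883], [0.5647, 0.1907], [0.4225, 0.2221], [0.4657, 0.4161]] c [0.5147 0.3043] [np.float64(0.143), np.float64(0.202), np.float64(0.146), np.float64(0.199)] [np.float64(-11.2), np.float64(-101.8), np.float64(167.5), np.float64(77.4)]
[[0.4236, 0.2308], [0.4675, 0.4162], [0.6059, 0.3873], [0.5678, 0.195]] c [0.5162 0.3073] [np.float64(0.149), np.float64(0.191), np.float64(0.141), np.float64(0.196)] [np.float64(166.0), np.float64(76.7), np.float64(-11.8), np.float64(-101.2)]
rack [[0.5057, -0.2422], [0.5674, -0.3596], [0.5158, -0.3861], [0.4546, -0.2698]] [ 0.5109 -0.3144] [np.float64(28.4), np.float64(-62.3), np.float64(-152.8), np.float64(117.8)] [np.float64(0.058), np.float64(0.133), np.float64(0.058), np.float64(0.131)]
plate top: clear [ 0.4796 -0.2574  0.07  ] frost [ 0.5327 -0.3572  0.056 ]
scene clear top [ 0.4813 -0.2575  0.07  ] notch inner top [ 0.5246 -0.3422  0.07  ] outer [ 0.5301 -0.3551  0.056 ]
t 0.3 p [0.2638 0.5666 0.2311] q [ 0.216  0.976 -0.    -0.   ] F [0.6 0.7 0.3] w 0.0853
 shift mm [-595.  -403.1  111.2] rotvec deg [-0.02 -0.   -0.12]
```

```bash
python3 -m crank '[[[-0.03,-0.02,0.004,0,0,0,70],[-0.03,-0.02,0.004,0,0,0,70],[-0.03,-0.02,0.004,0,0,0,70],[-0.03,-0.02,0.004,0,0,0,70],[-0.03,-0.02,0.004,0,0,0,70],[-0.03,-0.02,0.004,0,0,0,70],[-0.03,-0.02,0.004,0,0,0,70],[-0.03,-0.02,0.004,0,0,0,70],[-0.03,-0.02,0.004,0,0,0,70],[-0.03,-0.02,0.004,0,0,0,70],[-0.03,-0.02,0.004,0,0,0,70],[-0.03,-0.02,0.004,0,0,0,70]]]'
python3 -m crank '[[[-0.03,-0.02,0.004,0,0,0,70],[-0.03,-0.02,0.004,0,0,0,70],[-0.03,-0.02,0.004,0,0,0,70],[-0.03,-0.02,0.004,0,0,0,70],[-0.03,-0.02,0.004,0,0,0,70],[-0.03,-0.02,0.004,0,0,0,70],[-0.03,-0.02,0.004,0,0,0,70],[-0.025,-0.023,0.003,0,0,0,70],[0,0,0,0,0,0,70]]]'
python3 -c "
from h import *
go([.633,-.05,.015],down(.42,.907))"
```

```text
t: 1.3
tool_pos: [0.4895, 0.1954, 0.1832]
tool_rot: [0.216, 0.976, 0.0, 0.0]
contact_force: [0.0, 1.0, -0.3]
gripper_width: 0.0601
t: 2.05
tool_pos: [0.6349, -0.055, 0.1513]
tool_rot: [0.218, 0.976, -0.0, 0.0]
contact_force: [-0.1, 0.5, 0.3]
gripper_width: 0.0599
t 2.05 p [ 0.6349 -0.055   0.1513] q [ 0.218  0.976 -0.     0.   ] F [-0.1  0.5  0.3] w 0.0599
 shift mm [  4.    3.8 136.3] rotvec deg [-0.03  0.05 -0.33]
```

```bash
python3 -m crank '[[[0,0,0.02,0,0,0,70],[0,0,0.02,0,0,0,70],[0,0,0.01,0,0,0,70],[0,0,0,0,0,0,70]]]'
python3 -c "
from h import *
go([.633,-.05,.015],down(.42,.907))
c=cam('scene');f=c['frame'][:,:,::-1];print(proj(c,[.633,-.05,.064]))
cv2.imwrite('pics/s1.png',cv2.resize(f[200:300,250:400],(750,500),interpolation=cv2.INTER_CUBIC))"
```

```text
t: 2.38
tool_pos: [0.6321, -0.0496, 0.1001]
tool_rot: [0.216, 0.976, -0.0, -0.002]
contact_force: [-0.3, 0.3, -0.0]
gripper_width: 0.0601
t 2.38 p [ 0.6321 -0.0496  0.1001] q [ 0.216  0.976 -0.    -0.002] F [-0.3  0.3 -0. ] w 0.0601
 shift mm [-1.4  0.1 85.1] rotvec deg [-0.05 -0.21 -0.12]
(np.float64(323.2512804423725), np.float64(269.2833123517625))
```

View pics/s1.png

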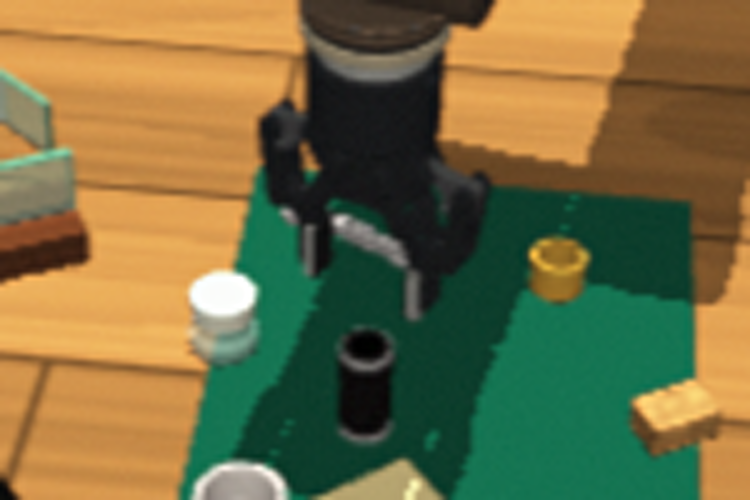

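```bash
python3 -m crank '[[[0,0,0.02,0,0,0,70],[0,0,0.02,0,0,0,70],[0,0,0.02,0,0,0,70],[0,0,0.015,0,0,0,70],[0,0,0.008,0,0,0,70],[0,0,0,0,0,0,50],[0,0,0,0,0,0,20],[0,0,0,0,0,0,20],[0,0,0,0,0,0,20],[0,0,0,0,0,0,20],[0,0,0,0,0,0,20]]]'
python3 -m crank '[[[0,0,-0.01,0,0,0,20],[0,0,-0.02,0,0,0,20],[0,0,-0.03,0,0,0,20],[0,0,-0.03,0,0,0,20],[0,0,-0.02,0,0,0,20],[0,0,0,0,0,0,20]]]'
python3 -c "
from h import *
C=np.array([.5155,.306]);tx=np.array([.978,-.208]);ty=np.array([.208,.978])
for a,b in((.035,.045),(.035,-.045),(-.03,0)): print((C+a*tx+b*ty).round(4))
p=C+.035*tx+.045*ty
go([*p,.12],down(*ty))"
```

```text
t: 3.35
tool_pos: [0.6338, -0.0499, 0.0206]
tool_rot: [0.216, 0.976, 0.0, 0.001]
contact_force: [-0.0, 0.8, 7.3]
gripper_width: 0.0308
t: 3.85
tool_pos: [0.6347, -0.0502, 0.1346]
tool_rot: [0.216, 0.976, 0.0, 0.004]
contact_force: [0.3, -0.2, -0.8]
gripper_width: 0.0312
[0.5591 0.3427]
[0.5404 0.2547]
[0.4862 0.3122]
t 3.85 p [ 0.6347 -0.0502  0.1346] q [0.216 0.976 0.    0.004] F [ 0.3 -0.2 -0.8] w 0.0312
 shift mm [234.5 324.3  13.6] rotvec deg [  0.06   0.41 -12.96]
```

```bash
python3 -m crank '[[[0.01,0.014,0,0,0,0,20],[0.022,0.03,0,0,0,0,20],[0.022,0.03,0,0,0,0,20],[0.022,0.03,0,0,0,0,20],[0.022,0.03,0,0,0,0,20],[0.022,0.03,0,0,0,0,20],[0.022,0.03,0,0,0,0,20],[0.022,0.03,0,0,0,0,20],[0.022,0.03,0,0,0,0,20],[0.022,0.03,0,0,0,0,20],[0.022,0.03,0,0,0,0,20],[0.005,0.01,0,0,0,0,20]]]'
python3 -m crank '[[[0,0,0,0,0,-0.113,20],[0,0,0,0,0,-0.113,20],[0,0,0,0,0,0,20],[0,0,0,0,0,0,20],[0,0,0,0,0,0,20]]]'
python3 -c "
from h import *
go([.5591,.3427,.026],down(.208,.978))"
```

```text
t: 4.85
tool_pos: [0.5549, 0.3472, 0.1291]
tool_rot: [0.215, 0.977, 0.0, -0.0]
contact_force: [0.4, 0.4, -0.5]
gripper_width: 0.0311
t: 5.27
tool_pos: [0.5569, 0.3426, 0.1292]
tool_rot: [0.107, 0.994, -0.0, -0.0]
contact_force: [-0.3, 0.0, -0.8]
gripper_width: 0.0308
t 5.27 p [0.5569 0.3426 0.1292] q [ 0.107  0.994 -0.    -0.   ] F [-0.3  0.  -0.8] w 0.0308
 shift mm [ -2.2   0.6 103.2] rotvec deg [-0.01 -0.01 -0.25]
```

```bash
python3 -m crank '[[[0,0,0.015,0,0,0,20],[-0.002,0,0.025,0,0,0,20],[0,0,0.025,0,0,0,20],[0,0,0.02,0,0,0,20],[0,0,0.01,0,0,0,20],[0,0,0.003,0,0,0,20],[0,0,0,0,0,0,20],[0,0,0,0,0,0,20]]]'
python3 -m crank '[[[0,0,0.002,0,0,0,20],[0,0,0.002,0,0,0,20],[0,0,0.001,0,0,0,20],[0,0,0,0,0,0,20],[0,0,0,0,0,0,20]]]'
```

```text
t: 5.93
tool_pos: [0.5593, 0.3428, 0.0323]
tool_rot: [0.105, 0.994, 0.0, 0.001]
contact_force: [-0.3, -0.4, -0.9]
gripper_width: 0.0308
t: 6.35
tool_pos: [0.5588, 0.3426, 0.0265]
tool_rot: [0.105, 0.995, 0.0, 0.0]
contact_force: [0.7, 0.3, -0.7]
gripper_width: 0.0312
```

```bash
python3 -m crank '[[[0,0,0.001,0,0,0,20],[0,0,0,0,0,0,20],[0,0,0,0,0,0,20]]]'
python3 -m crank '[[[0,0,0.001,0,0,0,20],[0,0,0,0,0,0,20],[0,0,0,0,0,0,20]]]'
python3 -m crank '[[[0,0,0.001,0,0,0,20],[0,0,0,0,0,0,20],[0,0,0,0,0,0,20]]]'
```

```text
t: 6.6
tool_pos: [0.5589, 0.3427, 0.0257]
tool_rot: [0.105, 0.995, 0.0, 0.0]
contact_force: [-1.1, -0.1, 3.6]
gripper_width: 0.0311
t: 6.85
tool_pos: [0.5591, 0.3427, 0.0256]
tool_rot: [0.105, 0.995, 0.0, 0.001]
contact_force: [-3.4, -2.1, 12.6]
gripper_width: 0.0311
t: 7.1
tool_pos: [0.5592, 0.3428, 0.0256]
tool_rot: [0.105, 0.995, 0.0, 0.001]
contact_force: [-6.6, -3.5, 20.8]
gripper_width: 0.0309
```

```bash
python3 -m crank '[[[0,0,-0.002,0,0,0,20],[0,0,0,0,0,0,45],[0,0,0,0,0,0,53],[0,0,0,0,0,0,53],[0,0,0,0,0,0,53],[0,0,-0.01,0,0,0,53],[0,0,-0.03,0,0,0,53],[0,0,-0.035,0,0,0,53],[0,0,-0.03,0,0,0,60],[0,0,0,0,0,0,60]]]'
python3 -c "
from h import *
go([.4885,.061,.004],down(.208,.978))"
```

```text
t: 7.93
tool_pos: [0.5609, 0.3437, 0.1371]
tool_rot: [0.105, 0.995, 0.002, 0.004]
contact_force: [-0.2, -0.6, 0.5]
gripper_width: 0.0511
t 7.93 p [0.5609 0.3437 0.1371] q [0.105 0.995 0.002 0.004] F [-0.2 -0.6  0.5] w 0.0511
 shift mm [  12.9 -292.3  131.4] rotvec deg [ 0.32  0.41 -0.01]
```

```bash
python3 -m crank '[[[0,-0.02,0,0,0,0,70],[0.001,-0.035,0,0,0,0,70],[0.001,-0.035,0,0,0,0,70],[0.002,-0.035,0,0,0,0,70],[0.002,-0.035,0,0,0,0,70],[0.002,-0.035,0.01,0,0,0,70],[0.002,-0.035,0.01,0,0,0,70],[0.001,-0.035,0.01,0,0,0,70],[0,-0.02,0.01,0,0,0,70],[0,-0.007,0.01,0,0,0,70],[0,0,0,0,0,0,70],[0,0,0,0,0,0,70]]]'
python3 -c "
from h import *
go([.4885,.061,.004],down(.208,.978))
c=cam('scene');f=c['frame'][:,:,::-1]
cv2.imwrite('pics/s2.png',cv2.resize(f[210:300,320:480],(800,450),interpolation=cv2.INTER_CUBIC))"
```

```text
t: 8.93
tool_pos: [0.4873, 0.0592, 0.0804]
tool_rot: [0.105, 0.994, 0.0, -0.0]
contact_force: [-0.1, -0.0, 0.4]
gripper_width: 0.0599
t 8.93 p [0.4873 0.0592 0.0804] q [ 0.105  0.994  0.    -0.   ] F [-0.1 -0.   0.4] w 0.0599
 shift mm [-0.8  2.1 76.4] rotvec deg [ 0.   -0.03 -0.07]
```

View pics/s2.png

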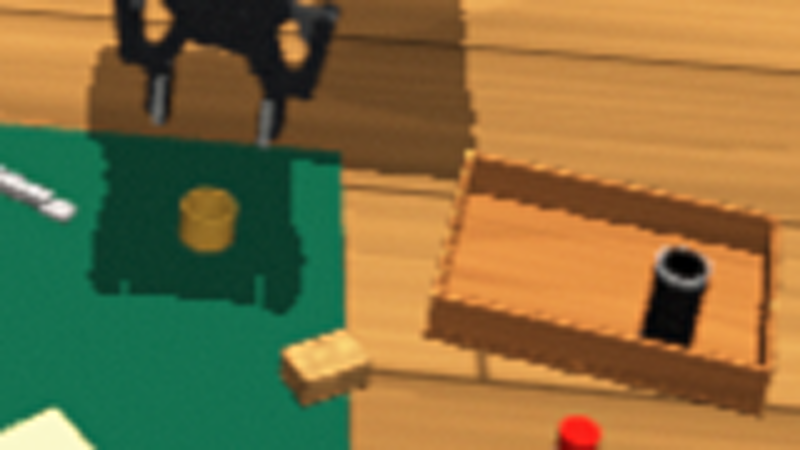

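```bash
python3 -m crank '[[[0,0.002,0.02,0,0,0,65],[0,0,0.025,0,0,0,60],[0,0,0.015,0,0,0,60],[0,0,0.01,0,0,0,60],[0,0,0.003,0,0,0,60],[0,0,0,0,0,0,60]]]'
python3 -m crank '[[[0,0,0,0,0,0,30],[0,0,0,0,0,0,20],[0,0,0,0,0,0,20],[0,0,0,0,0,0,20],[0,0,0,0,0,0,20]]]'
python3 -m crank '[[[0,0,-0.01,0,0,0,20],[0,0,-0.02,0,0,0,20],[0,0,-0.03,0,0,0,20],[0,0,-0.03,0,0,0,20],[0,0,0,0,0,0,20]]]'
python3 -c "
from h import *
go([.5404,.2547,.013],down(.208,.978))"
```

```text
t: 9.48
tool_pos: [0.4878, 0.0618, 0.0072]
tool_rot: [0.104, 0.995, 0.0, -0.0]
contact_force: [0.4, 0.5, -0.4]
gripper_width: 0.0509
t: 9.9
tool_pos: [0.4882, 0.0615, 0.0085]
tool_rot: [0.105, 0.995, 0.0, 0.001]
contact_force: [-1.2, 3.3, 7.7]
gripper_width: 0.032
t: 10.32
tool_pos: [0.4895, 0.0613, 0.1026]
tool_rot: [0.105, 0.994, 0.0, 0.004]
contact_force: [1.1, 0.1, 1.0]
gripper_width: 0.0318
t 10.32 p [0.4895 0.0613 0.1026] q [0.105 0.994 0.    0.004] F [1.1 0.1 1. ] w 0.0318
 shift mm [ -8.9 199.7  90. ] rotvec deg [ 0.09  0.42 -0.01]
```

```bash
python3 -c "
from h import *
st()
c=cam('scene');f=c['frame'][:,:,::-1]
cv2.imwrite('pics/s3.png',cv2.resize(f[200:280,310:410],(750,600),interpolation=cv2.INTER_CUBIC))"
```

```text
t 10.32 p [0.4895 0.0613 0.1026] q [0.105 0.994 0.    0.004] F [1.1 0.1 1. ] w 0.0318
```

View pics/s3.png

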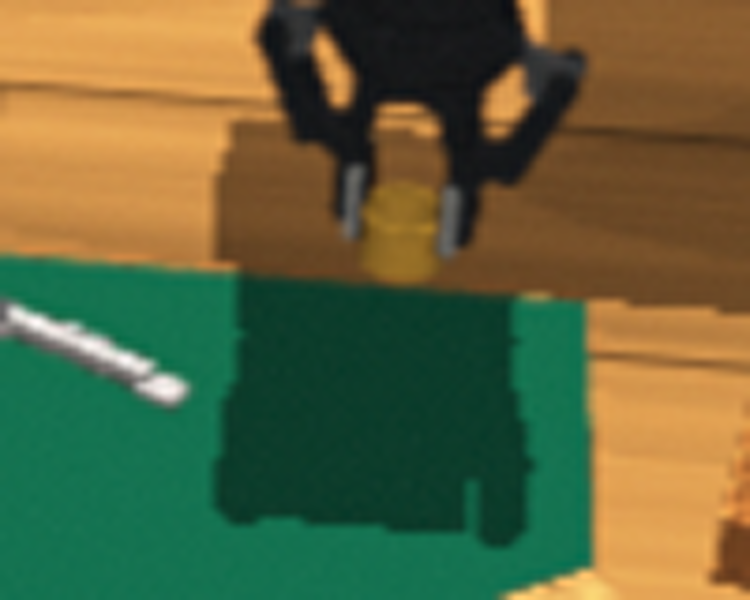

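```bash
python3 -m crank '[[[0,0.015,0,0,0,0,20],[-0.001,0.03,0,0,0,0,20],[-0.002,0.035,0,0,0,0,20],[-0.002,0.035,0,0,0,0,20],[-0.002,0.035,0,0,0,0,20],[-0.002,0.03,0,0,0,0,20],[0,0.015,0,0,0,0,20],[0,0.005,0,0,0,0,20],[0,0,0,0,0,0,20],[0,0,0,0,0,0,20],[0,0,0,0,0,0,20]]]'
python3 -c "
from h import *
go([.5404,.2547,.0135],down(.208,.978))"
```

```text
t: 11.28
tool_pos: [0.5378, 0.2536, 0.0972]
tool_rot: [0.105, 0.994, -0.0, -0.0]
contact_force: [-0.3, -0.1, 0.0]
gripper_width: 0.032
t 11.28 p [0.5378 0.2536 0.0972] q [ 0.105  0.994 -0.    -0.   ] F [-0.3 -0.1  0. ] w 0.032
 shift mm [-2.3  1.7 83.7] rotvec deg [-0.03 -0.03 -0.08]
```

```bash
python3 -m crank '[[[-0.002,0.002,0.015,0,0,0,20],[0,0,0.025,0,0,0,20],[0,0,0.02,0,0,0,20],[0,0,0.013,0,0,0,20],[0,0,0.006,0,0,0,20],[0,0,0.002,0,0,0,20],[0,0,0,0,0,0,20],[0,0,0,0,0,0,20]]]'
python3 -m crank '[[[0,0,0.0015,0,0,0,20],[0,0,0,0,0,0,20],[0,0,0,0,0,0,20]]]'
```

```text
t: 11.95
tool_pos: [0.5409, 0.2563, 0.0172]
tool_rot: [0.105, 0.994, 0.0, 0.001]
contact_force: [-0.2, -0.2, 0.2]
gripper_width: 0.0322
t: 12.2
tool_pos: [0.5406, 0.2566, 0.0153]
tool_rot: [0.105, 0.995, 0.0, 0.0]
contact_force: [-0.6, 0.1, 0.2]
gripper_width: 0.0324
```

```bash
python3 -m crank '[[[0,0,0.001,0,0,0,20],[0,0,0,0,0,0,20],[0,0,0,0,0,0,20]]]'
python3 -m crank '[[[0,0,0.001,0,0,0,20],[0,0,0,0,0,0,20],[0,0,0,0,0,0,20]]]'
python3 -m crank '[[[0,0,0.0005,0,0,0,20],[0,0,0,0,0,0,20],[0,0,0,0,0,0,20]]]'
```

```text
t: 12.45
tool_pos: [0.5404, 0.2566, 0.0138]
tool_rot: [0.105, 0.995, 0.0, 0.0]
contact_force: [-0.4, -0.6, 0.6]
gripper_width: 0.0321
t: 12.7
tool_pos: [0.5405, 0.2566, 0.0135]
tool_rot: [0.105, 0.995, 0.0, 0.0]
contact_force: [-2.2, -1.5, 8.1]
gripper_width: 0.0321
t: 12.95
tool_pos: [0.5405, 0.2566, 0.0134]
tool_rot: [0.105, 0.995, 0.0, 0.0]
contact_force: [-4.1, -1.8, 12.9]
gripper_width: 0.0321
```

```bash
python3 -m crank '[[[0,0,-0.0015,0,0,0,30],[0,0,0,0,0,0,50],[0,0,0,0,0,0,55],[0,0,0,0,0,0,55],[0,0,-0.01,0,0,0,55],[0,0,-0.03,0,0,0,55],[0,0,-0.035,0,0,0,55],[0,0,-0.02,0,0,0,55],[0,0,0,0,0,0,55],[0,0,0,0,0,0,55]]]'
python3 -c "
from h import *
s=env.read_state();print(np.round(s['joints'],3))
go([.461,-.0765,.003],down(.883,-.469))"
```

```text
t: 13.78
tool_pos: [0.5408, 0.2567, 0.1103]
tool_rot: [0.105, 0.995, 0.001, 0.001]
contact_force: [-0.3, -0.1, -0.7]
gripper_width: 0.0471
[ 0.333  0.596  1.745  0.     0.799 -1.028]
t 13.78 p [0.5408 0.2567 0.1103] q [0.105 0.995 0.001 0.001] F [-0.3 -0.1 -0.7] w 0.0471
 shift mm [   8.9 -342.7  106.8] rotvec deg [-1.000e-02  1.600e-01 -7.405e+01]
```

```bash
python3 -m crank '[[[0,-0.018,0,0,0,0,50],[0.001,-0.03,0,0,0,0,40],[0.001,-0.03,0,0,0,0,35],[0.001,-0.03,0,0,0,0,35],[0.001,-0.03,0,0,0,0,35],[0.001,-0.03,0,0,0,0,35],[0.001,-0.03,0,0,0,0,35],[0.001,-0.03,0,0,0,0,35],[0.001,-0.03,0,0,0,0,35],[0.001,-0.03,0,0,0,0,35],[0,-0.03,0,0,0,0,35],[0,-0.025,0,0,0,0,35]]]'
python3 -m crank '[[[0,0,0,0,0,0.12,35],[0,0,0,0,0,0.12,35],[0,0,0,0,0,0.12,35],[0,0,0,0,0,0.12,35],[0,0,0,0,0,0.12,35],[0,0,0,0,0,0.12,35],[0,0,0,0,0,0.12,35],[0,0,0,0,0,0.12,35],[0,0,0,0,0,0.12,35],[0,0,0,0,0,0.12,35],[0,0,0,0,0,0.12,35],[0,0,0,0,0,0.12,35]]]'
python3 -m crank '[[[0,0,0,0,0,0.12,35],[0,0,0,0,0,0.12,35],[0,0,0,0,0,0.12,35],[0,0,0,0,0,0.05,35],[0,0,0,0,0,0,35],[0,0,0,0,0,0,35]]]'
python3 -c "
from h import *
s=env.read_state();print(np.round(s['joints'],3))
go([.461,-.0765,.003],down(.883,-.469))"
```

```text
t: 14.78
tool_pos: [0.4591, -0.0786, 0.1079]
tool_rot: [0.105, 0.994, 0.0, -0.001]
contact_force: [0.3, -0.3, -0.2]
gripper_width: 0.0302
t: 15.78
tool_pos: [0.4596, -0.0769, 0.1078]
tool_rot: [0.736, 0.676, -0.0, -0.001]
contact_force: [0.1, -0.1, -1.0]
gripper_width: 0.0299
t: 16.28
tool_pos: [0.4598, -0.0769, 0.1081]
tool_rot: [0.857, 0.516, -0.0, -0.001]
contact_force: [0.5, -0.0, -0.0]
gripper_width: 0.0297
[-0.308  0.457  2.067  0.     0.619  0.179]
t 16.28 p [ 0.4598 -0.0769  0.1081] q [ 0.857  0.516 -0.    -0.001] F [ 0.5 -0.  -0. ] w 0.0297
 shift mm [  1.    1.  105.1] rotvec deg [-0.09  0.01  0.07]
```

```bash
python3 -m crank '[[[0.001,0.001,0.02,0,0,0,35],[0,0,0.03,0,0,0,35],[0,0,0.025,0,0,0,35],[0,0,0.017,0,0,0,35],[0,0,0.008,0,0,0,35],[0,0,0.002,0,0,0,35],[0,0,0,0,0,0,35],[0,0,0,0,0,0,35]]]'
python3 -c "
from h import *
st()
c=cam('scene');f=c['frame'][:,:,::-1]
cv2.imwrite('pics/s4.png',cv2.resize(f[205:305,290:490],(800,400),interpolation=cv2.INTER_CUBIC))"
```

```text
t: 16.95
tool_pos: [0.4619, -0.0767, 0.0075]
tool_rot: [0.857, 0.515, 0.0, 0.0]
contact_force: [0.5, -0.6, -0.7]
gripper_width: 0.0297
t 16.95 p [ 0.4619 -0.0767  0.0075] q [0.857 0.515 0.    0.   ] F [ 0.5 -0.6 -0.7] w 0.0297
```

View pics/s4.png

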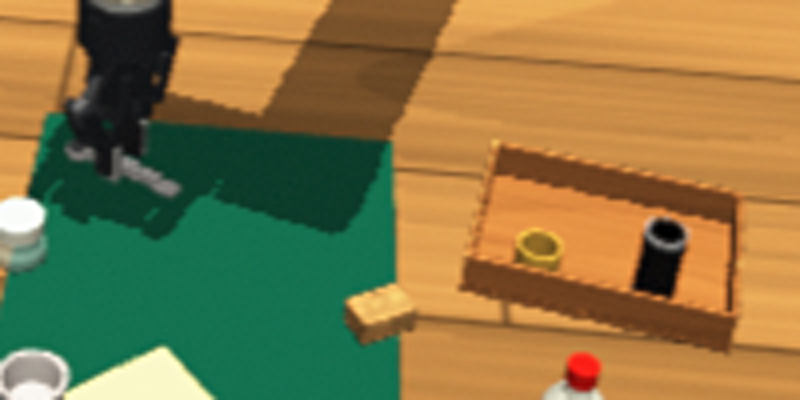

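Ligature and barrel stand in the tray; the fingers straddle the key. Lower 3 mm, close, lift.

```bash
python3 -m crank '[[[0,0,0.003,0,0,0,35],[0,0,0,0,0,0,20],[0,0,0,0,0,0,0],[0,0,0,0,0,0,0],[0,0,0,0,0,0,0],[0,0,0,0,0,0,0]]]'
python3 -m crank '[[[0,0,-0.01,0,0,0,0],[0,0,-0.02,0,0,0,0],[0,0,-0.03,0,0,0,0],[0,0,-0.03,0,0,0,0],[0,0,-0.01,0,0,0,0],[0,0,0,0,0,0,0],[0,0,0,0,0,0,0]]]'
python3 -c "
from h import *
go([.4862,.3122,.10],down(.978,-.208))"
```

```text
t: 17.5
tool_pos: [0.4617, -0.0767, 0.0043]
tool_rot: [0.857, 0.515, 0.0, 0.0]
contact_force: [-0.9, 0.5, 5.6]
gripper_width: 0.0069
t: 18.08
tool_pos: [0.4616, -0.0766, 0.1045]
tool_rot: [0.857, 0.515, 0.001, 0.001]
contact_force: [0.4, -0.9, 0.1]
gripper_width: 0.007
t 18.08 p [ 0.4616 -0.0766  0.1045] q [0.857 0.515 0.001 0.001] F [ 0.4 -0.9  0.1] w 0.007
 shift mm [ 354.8 -160.9    4.3] rotvec deg [ 9.000e-02 -1.000e-02 -1.601e+01]
```

```bash
python3 -m crank '[[[0.015,-0.007,0,0,0,0,0],[0.032,-0.0145,0,0,0,0,0],[0.032,-0.0145,0,0,0,0,0],[0.032,-0.0145,0,0,0,0,0],[0.032,-0.0145,0,0,0,0,0],[0.032,-0.0145,0,0,0,0,0],[0.032,-0.0145,0,0,0,0,0],[0.032,-0.0145,0,0,0,0,0],[0.032,-0.0145,0,0,0,0,0],[0.032,-0.0145,0,0,0,0,0],[0.032,-0.0145,0,0,0,0,0],[0.02,-0.009,0,0,0,0,0]]]'
python3 -m crank '[[[0,0,0,0,0,-0.1,0],[0,0,0,0,0,-0.1,0],[0,0,0,0,0,-0.08,0],[0,0,0,0,0,0,0],[0,0,0,0,0,0,0],[0,0,0,0,0,0,0]]]'
python3 -c "
from h import *
go([.4862,.3122,.0093],down(.978,-.208))
c=cam('scene');f=c['frame'][:,:,::-1]
cv2.imwrite('pics/s5.png',cv2.resize(f[205:305,390:510],(720,600),interpolation=cv2.INTER_CUBIC))"
```

```text
t: 19.08
tool_pos: [0.4855, 0.3151, 0.1022]
tool_rot: [0.857, 0.515, -0.001, -0.0]
contact_force: [0.8, -0.3, 0.1]
gripper_width: 0.0068
t: 19.58
tool_pos: [0.486, 0.3121, 0.1031]
tool_rot: [0.778, 0.628, -0.001, -0.0]
contact_force: [0.3, 0.3, 0.1]
gripper_width: 0.0069
t 19.58 p [0.486  0.3121 0.1031] q [ 0.778  0.628 -0.001 -0.   ] F [0.3 0.3 0.1] w 0.0069
 shift mm [ 0.2  0.3 93.8] rotvec deg [-0.05  0.04 -0.13]
```

View pics/s5.png

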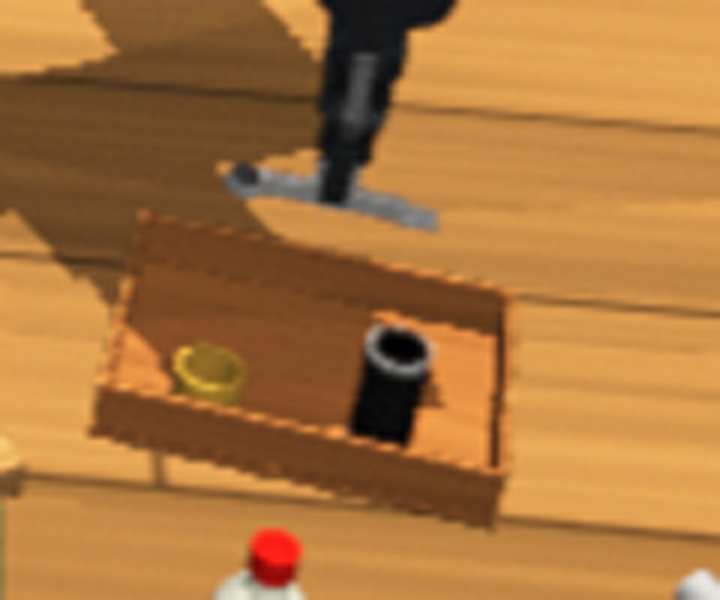

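```bash
python3 -m crank '[[[0,0,0.015,0,0,0,0],[0,0,0.025,0,0,0,0],[0,0,0.022,0,0,0,0],[0,0,0.016,0,0,0,0],[0,0,0.008,0,0,0,0],[0,0,0.003,0,0,0,0],[0,0,0,0,0,0,0],[0,0,0,0,0,0,0]]]'
python3 -m crank '[[[0,0,0.002,0,0,0,0],[0,0,0,0,0,0,0],[0,0,0,0,0,0,0]]]'
python3 -m crank '[[[0,0,0.001,0,0,0,0],[0,0,0,0,0,0,0],[0,0,0,0,0,0,0]]]'
```

```text
t: 20.3
tool_pos: [0.4866, 0.3125, 0.0155]
tool_rot: [0.777, 0.629, 0.0, 0.0]
contact_force: [0.1, 0.2, 0.0]
gripper_width: 0.0068
t: 20.55
tool_pos: [0.4864, 0.3125, 0.0134]
tool_rot: [0.777, 0.629, 0.0, 0.0]
contact_force: [0.2, -0.6, -0.1]
gripper_width: 0.0068
t: 20.8
tool_pos: [0.4862, 0.3124, 0.0119]
tool_rot: [0.777, 0.63, 0.0, -0.0]
contact_force: [0.2, 0.6, -0.6]
gripper_width: 0.0066
```

```bash
python3 -m crank '[[[0,0,0.002,0,0,0,0],[0,0,0,0,0,0,0],[0,0,0,0,0,0,0]]]'
python3 -m crank '[[[0,0,0.001,0,0,0,0],[0,0,0,0,0,0,0],[0,0,0,0,0,0,0]]]'
```

```text
t: 21.05
tool_pos: [0.4861, 0.3123, 0.0096]
tool_rot: [0.777, 0.629, -0.0, -0.0]
contact_force: [0.1, -0.4, 0.2]
gripper_width: 0.0068
t: 21.3
tool_pos: [0.4862, 0.3124, 0.0093]
tool_rot: [0.777, 0.63, 0.0, 0.0]
contact_force: [-2.0, -2.6, 6.8]
gripper_width: 0.0071
```

```bash
python3 -m crank '[[[0,0,-0.001,0,0,0,15],[0,0,0,0,0,0,30],[0,0,0,0,0,0,30],[0,0,0,0,0,0,30],[0,0,-0.01,0,0,0,30],[0,0,-0.03,0,0,0,30],[0,0,-0.04,0,0,0,30],[0,0,-0.035,0,0,0,30],[0,0,-0.01,0,0,0,30],[0,0,0,0,0,0,30],[0,0,0,0,0,0,30]]]'
python3 -c "
from h import *
go([.4958,-.2875,.033],down(.887,.462))
print(env.read_state()['joints'])
c=cam('scene');f=c['frame'][:,:,::-1]
cv2.imwrite('pics/s6.png',cv2.resize(f[225:305,390:510],(720,480),interpolation=cv2.INTER_CUBIC))"
```

```text
t: 22.22
tool_pos: [0.4861, 0.3123, 0.1353]
tool_rot: [0.777, 0.629, 0.001, 0.0]
contact_force: [-0.6, 0.1, 0.4]
gripper_width: 0.0256
t 22.22 p [0.4861 0.3123 0.1353] q [0.777 0.629 0.001 0.   ] F [-0.6  0.1  0.4] w 0.0256
 shift mm [-584.8  133.9  102. ] rotvec deg [ 6.000e-02 -2.000e-02 -3.949e+01]
[4.56787503e-01 5.37874443e-01 1.77725750e+00 8.19049385e-05
 8.25335361e-01 6.65719973e-01]
```

View pics/s6.png

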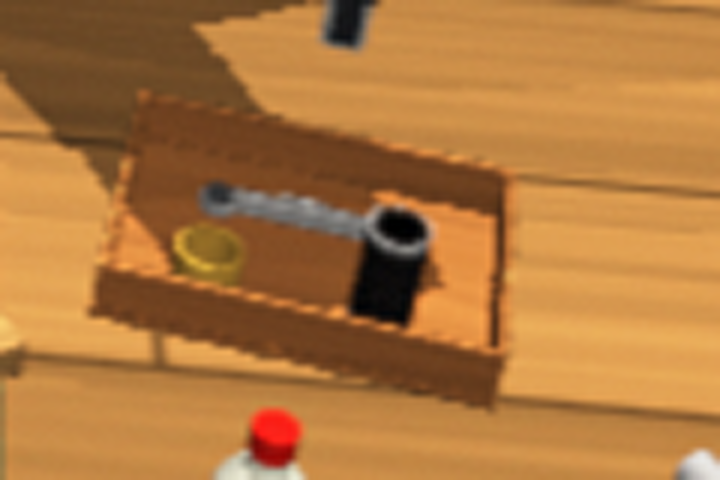

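```bash
python3 -m crank '[[[-0.016,0.004,0,0,0,0,50],[-0.034,0.008,0,0,0,0,50],[-0.034,0.008,0,0,0,0,50],[-0.034,0.008,0,0,0,0,50],[-0.034,0.008,0,0,0,0,50],[-0.034,0.008,0,0,0,0,50],[-0.034,0.008,0,0,0,0,50],[-0.034,0.008,0,0,0,0,50],[-0.034,0.008,0,0,0,0,50],[-0.034,0.008,0,0,0,0,50],[-0.034,0.008,0,0,0,0,50],[-0.034,0.008,0,0,0,0,50]]]'
python3 -m crank '[[[-0.034,0.008,0,0,0,0,50],[-0.034,0.007,0,0,0,0,50],[-0.034,0.007,0,0,0,0,50],[-0.034,0.008,0,0,0,0,50],[-0.034,0.008,0,0,0,0,50],[-0.024,0.004,0,0,0,-0.1,50],[0,0,0,0,0,-0.12,50],[0,0,0,0,0,-0.12,50],[0,0,0,0,0,-0.12,50],[0,0,0,0,0,-0.12,50],[0,0,0,0,0,-0.11,50],[0,0,0,0,0,0,50]]]'
python3 -m crank '[[[0,0,0.02,0,0,0,50],[0,0,0.02,0,0,0,50],[0,0,0,0,0,0,50],[0,0,0,0,0,0,50],[0,0,0,0,0,0,50]]]'
python3 -c "
from h import *
go([.4958,-.2875,.033],down(.887,.462))
o=np.zeros((560,800,3),np.uint8)
for i,(n,x,y,w,h) in enumerate((('scene',205,170,80,112),('top',370,195,80,112))):
    f=cam(n)['frame'][:,:,::-1]; o[:,400*i:400*i+400]=cv2.resize(f[y:y+h,x:x+w],(400,560),interpolation=cv2.INTER_CUBIC)
cv2.imwrite('pics/s7.png',o)"
```

```text
t: 23.27
tool_pos: [0.4944, -0.0898, 0.1333]
tool_rot: [0.777, 0.629, -0.001, -0.001]
contact_force: [-0.0, 0.0, 0.1]
gripper_width: 0.0424
t: 24.27
tool_pos: [0.4955, -0.2864, 0.133]
tool_rot: [0.516, 0.856, 0.0, -0.002]
contact_force: [-0.3, -0.1, 0.3]
gripper_width: 0.0426
t: 24.68
tool_pos: [0.4962, -0.2868, 0.095]
tool_rot: [0.519, 0.855, 0.0, -0.0]
contact_force: [-0.4, 0.4, 0.0]
gripper_width: 0.0425
t 24.68 p [ 0.4962 -0.2868  0.095 ] q [ 0.519  0.855  0.    -0.   ] F [-0.4  0.4  0. ] w 0.0425
 shift mm [-0.4 -0.7 62. ] rotvec deg [-0.01 -0.02 -0.05]
```

View pics/s7.png

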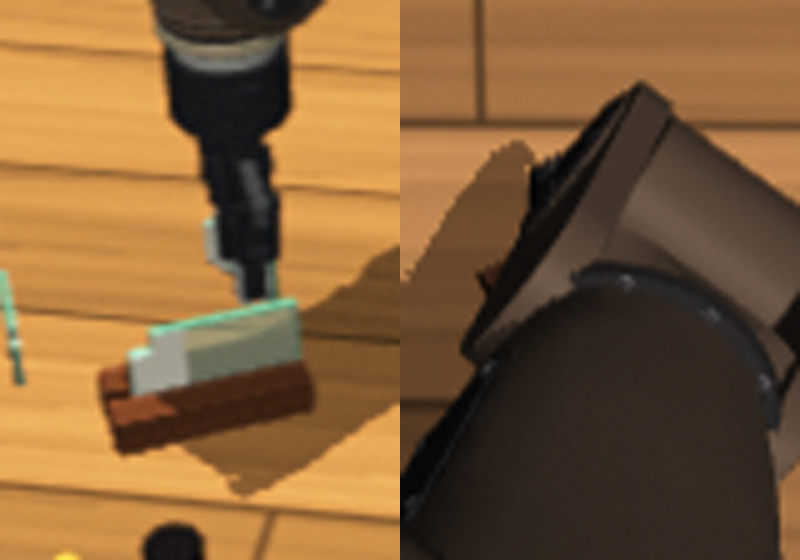

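```bash
python3 -m crank '[[[0,-0.001,0.015,0,0,0,50],[0,0,0.02,0,0,0,50],[0,0,0.015,0,0,0,50],[0,0,0.008,0,0,0,50],[0,0,0.003,0,0,0,50],[0,0,0,0,0,0,40],[0,0,0,0,0,0,30]]]'
python3 -m crank '[[[0,0,0,0,0,0,20],[0,0,0,0,0,0,0],[0,0,0,0,0,0,0],[0,0,0,0,0,0,0],[0,0,0,0,0,0,0],[0,0,0,0,0,0,0]]]'
```

```text
t: 25.37
tool_pos: [0.4956, -0.2874, 0.0346]
tool_rot: [0.518, 0.855, -0.0, 0.001]
contact_force: [-0.1, -1.0, 0.6]
gripper_width: 0.0259
t: 25.87
tool_pos: [0.4956, -0.2874, 0.0347]
tool_rot: [0.518, 0.855, 0.0, 0.001]
contact_force: [1.1, 0.6, 7.6]
gripper_width: 0.0075
```

```bash
python3 -m crank '[[[0,0,-0.004,0,0,0,0],[0,0,-0.008,0,0,0,0],[0,0,-0.015,0,0,0,0],[0,0,-0.025,0,0,0,0],[0,0,-0.03,0,0,0,0],[0,0,-0.03,0,0,0,0],[0,0,-0.03,0,0,0,0],[0,0,-0.03,0,0,0,0],[0,0,-0.015,0,0,0,0],[0,0,0,0,0,0,0],[0,0,0,0,0,0,0],[0,0,0,0,0,0,0]]]'
cat > fin.py <<'E'
from h import *
Rg=R.from_quat([.518,.855,0,0]); pm=np.array([.506,-.307,.040]); tg=np.array([.4956,-.2874,.0347])
off=Rg.inv().apply(pm-tg)
xp=np.array([.462,-.887,0]);xp/=np.linalg.norm(xp);Rp=np.array([xp,np.cross([0,0,1],xp),[0,0,1]]).T
Rpt=Rg.inv()*R.from_matrix(Rp)   # plate in tool
s=2**-.5; G=R.from_matrix(np.array([[0,-1,0],[s,0,s],[-s,0,s]]).T)
Rf=G*Rpt.inv()
def fin(mid): return np.array(mid)-Rf.apply(off),Rf
def report():
    q=env.read_state(); r=R.from_quat(q['tool_rot']); print('mid',(q['tool_pos']+r.apply(off)).round(4),'plate axes',(r*Rpt).as_matrix().T.round(3).tolist(),'J',np.round(q['joints'],2))
E
python3 -c "
from fin import *
report()
Ry=R.from_euler('y',45,degrees=True)  # upright, yawed version
P,Rf=fin([.5155,.306,.25]); print(P); go(P,Ry*Rf); go(P,Rf)"
```

```text
t: 26.87
tool_pos: [0.4947, -0.2868, 0.2198]
tool_rot: [0.518, 0.855, 0.0, -0.001]
contact_force: [0.3, 0.1, -1.2]
gripper_width: 0.0072
mid [ 0.5051 -0.3064  0.2251] plate axes [[0.462, -0.887, -0.002], [0.887, 0.462, -0.001], [0.001, -0.001, 1.0]] J [-0.64  0.43  1.7   0.    1.01 -1.12]
[0.51912775 0.32818764 0.24613242]
t 26.87 p [ 0.4947 -0.2868  0.2198] q [ 0.518  0.855  0.    -0.001] F [ 0.3  0.1 -1.2] w 0.0072
 shift mm [534.  306.2 -25.7] rotvec deg [-0.06 -0.08 27.49]
t 26.87 p [ 0.4947 -0.2868  0.2198] q [ 0.518  0.855  0.    -0.001] F [ 0.3  0.1 -1.2] w 0.0072
 shift mm [534.  306.2 -25.7] rotvec deg [-44.16 -10.92  26.02]
```

```bash
python3 -m crank '[[[0.012,0.007,0,0,0,0,0],[0.02,0.011,-0.002,0,0,0,0],[0.027,0.015,-0.002,0,0,0,0],[0.027,0.015,-0.002,0,0,0,0],[0.027,0.016,-0.002,0,0,0,0],[0.027,0.015,-0.002,0,0,0,0],[0.027,0.016,-0.002,0,0,0,0],[0.027,0.015,-0.002,0,0,0,0],[0.027,0.016,-0.002,0,0,0,0],[0.027,0.015,-0.002,0,0,0,0],[0.027,0.016,-0.002,0,0,0,0],[0.027,0.015,-0.002,0,0,0,0]]]'
python3 -m crank '[[[0.027,0.016,-0.002,0,0,0,0],[0.027,0.015,-0.002,0,0,0,0],[0.027,0.016,0,0,0,0,0],[0.027,0.015,0,0,0,0,0],[0.027,0.016,0,0,0,0,0],[0.027,0.015,0,0,0,0,0],[0.027,0.016,0,0,0,0,0],[0.02,0.011,0,0,0,0,0],[0.015,0.009,0,0,0,0,0],[0.009,0.005,0,0,0,0,0],[0,0,0,0,0,0,0],[0,0,0,0,0,0,0]]]'
python3 -m crank '[[[0,0,0,0,0,0.06,0],[0,0,0,0,0,0.1,0],[0,0,0,0,0,0.1,0],[0,0,0,0,0,0.1,0],[0,0,0,0,0,0.08,0],[0,0,0,0,0,0.04,0],[0,0,0,0,0,0,0],[0,0,0,0,0,0,0]]]'
python3 -c "
from fin import *
report()
P,Rf=fin([.5155,.306,.25]); go(P,Rf)"
```

```text
t: 27.87
tool_pos: [0.5071, 0.0622, 0.2417]
tool_rot: [0.518, 0.855, -0.001, -0.001]
contact_force: [0.7, -0.2, -1.8]
gripper_width: 0.0073
t: 28.87
tool_pos: [0.5184, 0.3285, 0.2459]
tool_rot: [0.518, 0.855, -0.001, -0.0]
contact_force: [0.5, -1.0, -2.3]
gripper_width: 0.0074
t: 29.53
tool_pos: [0.519, 0.3276, 0.2468]
tool_rot: [0.707, 0.708, -0.0, -0.0]
contact_force: [-0.1, 0.2, -1.5]
gripper_width: 0.0073
mid [0.5192 0.3055 0.2521] plate axes [[0.0, -1.0, 0.0], [1.0, 0.0, -0.0], [0.0, 0.0, 1.0]] J [ 0.46  0.46  1.57 -0.    1.11  0.45]
t 29.53 p [0.519  0.3276 0.2468] q [ 0.707  0.708 -0.    -0.   ] F [-0.1  0.2 -1.5] w 0.0073
 shift mm [0.5 0.1 0.7] rotvec deg [-4.501e+01 -5.000e-02  2.000e-02]
```

```bash
python3 -m crank '[[[0,0,0,-0.045,0,0,0],[0,0,0,-0.08,0,0,0],[0,0,0,-0.1,0,0,0],[0,0,0,-0.1,0,0,0],[0,0,0,-0.1,0,0,0],[0,0,0,-0.1,0,0,0],[0,0,0,-0.1,0,0,0],[0,0,0,-0.08,0,0,0],[0,0,0,-0.05,0,0,0],[0,0,0,-0.03,0,0,0],[0,0,0,0,0,0,0],[0,0,0,0,0,0,0]]]'
python3 -m crank '[[[0,0,0,0,0,0,0],[0,0,0,0,0,0,0],[0,0,0,0,0,0,0]]]'
python3 -c "
from fin import *
report()
P,Rf=fin([.5155,.306,.25]); go(P,Rf)
c=cam('scene');f=c['frame'][:,:,::-1]
cv2.imwrite('pics/s8.png',cv2.resize(f[130:310,200:500],(800,480),interpolation=cv2.INTER_CUBIC))"
```

```text
t: 30.53
tool_pos: [0.5208, 0.3276, 0.2502]
tool_rot: [0.66, 0.66, 0.251, 0.257]
contact_force: [0.9, 0.1, -2.0]
gripper_width: 0.0074
t: 30.78
tool_pos: [0.521, 0.3276, 0.2502]
tool_rot: [0.66, 0.659, 0.251, 0.257]
contact_force: [0.6, 0.4, -1.8]
gripper_width: 0.0071
mid [0.5174 0.3055 0.2543] plate axes [[-0.005, -1.0, 0.006], [0.742, 0.0, 0.67], [-0.67, 0.008, 0.742]] J [ 0.62  0.35  1.96 -1.13  0.45  1.58]
t 30.78 p [0.521  0.3276 0.2502] q [0.66  0.659 0.251 0.257] F [ 0.6  0.4 -1.8] w 0.0071
 shift mm [ 0.6 -4.1  1.8] rotvec deg [-2.91  0.43  0.02]
```

View pics/s8.png

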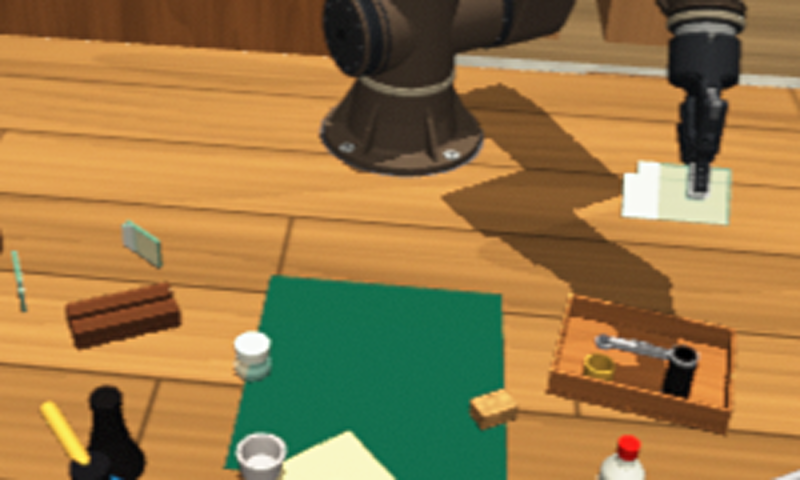

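```bash
python3 -c "
from fin import *
P,Rf=fin([.53,.283,.33]); go(P,Rf); print(env.read_state()['joints'])"
```

```text
t 30.83 p [0.5209 0.3277 0.2501] q [0.661 0.659 0.251 0.257] F [-0.1  0.3 -1.9] w 0.0071
 shift mm [-22.9  60.4 -47.7] rotvec deg [-2.91  0.43 -0.  ]
[ 0.6180943   0.34981248  1.95916712 -1.1338235   0.45056399  1.57824064]
```

```bash
python3 -m crank '[[[-0.002,0.007,-0.005,0,0,0,0],[-0.003,0.009,-0.007,0,0,0,0],[-0.003,0.009,-0.007,0,0,0,0],[-0.004,0.009,-0.007,0,0,0,0],[-0.004,0.009,-0.007,0,0,0,0],[-0.004,0.009,-0.007,0,0,0,0],[-0.003,0.006,-0.006,0,0,0,0],[0,0.002,-0.002,0,0,0,0],[0,0,0,0,0,0,0],[0,0,0,0,0,0,0]]]'
python3 -c "
from fin import *
report();P,Rf=fin([.53,.283,.33]); go(P,Rf); print(env.read_state()['joints'])"
```

```text
t: 31.67
tool_pos: [0.5328, 0.3052, 0.3256]
tool_rot: [0.661, 0.659, 0.251, 0.256]
contact_force: [-0.8, 1.1, -1.0]
gripper_width: 0.0073
mid [0.5292 0.283  0.3298] plate axes [[-0.006, -1.0, 0.005], [0.742, -0.001, 0.67], [-0.67, 0.008, 0.742]] J [ 0.56  0.24  1.88 -0.82  0.52  1.19]
t 31.67 p [0.5328 0.3052 0.3256] q [0.661 0.659 0.251 0.256] F [-0.8  1.1 -1. ] w 0.0073
 shift mm [0.  1.  0.2] rotvec deg [-2.94  0.43 -0.04]
[ 0.564482    0.2439607   1.87525341 -0.81963021  0.52257662  1.18843008]
```

J4 is now well inside its range, so the lean can be finished.

```bash
python3 -m crank '[[[0,0,0,-0.02,0,0,0],[0,0,0,-0.02,0.005,0,0],[0,0,0,-0.01,0.003,0,0],[0,0,0,0,0,0,0],[0,0,0,0,0,0,0],[0,0,0,0,0,0,0]]]'
python3 -c "
from fin import *
report()
a=cv2.imread('pics/top0.png')
b=cam('top')['frame'][:,:,::-1]
c=cv2.imread('pics/scene0.png'); d=cam('scene')['frame'][:,:,::-1]
for n,(x,y,w,h) in dict(cork=(252,204,22,18),jar=(344,217,20,20),driver=(258,157,66,20),bottle=(215,160,22,24),bell=(378,162,28,28),tin=(332,170,22,20)).items():
    print(n,'top diff px',int((cv2.absdiff(a,b)[y:y+h,x:x+w].max(2)>60).sum()))
hs=cv2.cvtColor(np.ascontiguousarray(d[140:225,410:500]),cv2.COLOR_BGR2HSV)
m=((hs[...,1]<25)&(hs[...,2]>215)).astype(np.uint8); ys,xs=np.nonzero(m); print('frost px',len(xs),xs.mean()+410 if len(xs) else 0,ys.mean()+140 if len(xs) else 0)
q=env.read_state();r=R.from_quat(q['tool_rot']);mid=q['tool_pos']+r.apply(off);ax=(r*Rpt).as_matrix()
print('predicted frost centre px',proj(cam('scene'),mid+ax@[.0375,.004,-.004]))"
```

```text
t: 32.17
tool_pos: [0.5329, 0.3053, 0.3256]
tool_rot: [0.653, 0.654, 0.27, 0.27]
contact_force: [0.1, -0.1, -1.8]
gripper_width: 0.0072
mid [0.5292 0.2831 0.3295] plate axes [[-0.0, -1.0, -0.001], [0.708, -0.0, 0.706], [-0.706, -0.0, 0.708]] J [ 0.57  0.24  1.9  -0.95  0.49  1.32]
cork top diff px 0
jar top diff px 0
driver top diff px 0
bottle top diff px 0
bell top diff px 0
tin top diff px 0
frost px 259 437.4555984555985 180.01930501930502
predicted frost centre px (np.float64(437.5593204982317), np.float64(181.29843470350875))
```

Everything checks out, so I'm handing in.

```bash
python3 -c "
from h import *
print(env.sign_off()); st()"
```

```text
the job is handed in; nothing more can be done
None
the job is handed in; nothing more can be done
```

The job is done and handed in at about 32.3 s. The barrel, the ligature and then the key were each lowered until contact was felt and released in the tray. The plate was then taken out by its clear end, with the grip centred about 22 mm to the clear side of the middle.

**Last checks:**
- **Plate pose:** its centre is at about (0.529, 0.283, 0.330), over the tray. The long edges are level and run left to right. The lean is 45°, with the frosted face up and away from the robot, and the grip is holding at 7.2 mm.
- **Frosted end:** it shows within about 1.5 pixels of where I predicted, so the plate has not slipped.
- **Bystanders:** the cork block, jar, screwdriver, bottle, bell and tin all look unchanged in the top view.

**Did not go as expected:**
- **Joint 4:** it briefly sat at its lower limit during the first lean (-1.134 read, -1.13 stated). The lean stopped at 42°, so I raised the plate and finished with the joint at -0.95.
- **Grip widths:** the readings came out 1 to 3 mm below nominal on the ligature, key and plate. All three held.

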